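# Clamp a note-pad block in the ratchet padding press

## Task

Slide the note-pad block fully home under the padding press, against the two columns at the back. Then pump the press's sprung lever by its paddle, with full strokes from its raised rest right down and right back up, until the platen grips the block firmly: stop pressing when the lever goes stiff before the end of its stroke, so that the block is not crushed. Finish with the lever let back up and the block still home and clamped, and leave the things around it alone.

Things in the scene. Friction and masses are not known exactly. Their poses are not given: they have to be found in the camera images.
- press: Grey bench press, fixed. Origin on the counter in line with the platen; x points away from the loading side to the columns, y left, z up. Bed x -150 to 120, y -125 to 65 mm, top 30 mm high. Guide rails 12 mm high, faces at y -49 and 49 mm. Lever on a post at the right (y -118 mm), reaching towards +x. Rack bar beside the post (x -50, y -100 mm), up to 205 mm high.
- stop (a point): Back stop, on the bed, midway between the near faces of two upright steel columns (20 mm thick, 60 mm apart, bridge on top to 244 mm high). Axes as the press. The block is home when its far end meets them: its centre is then 70 mm short of this point.
- platen: Dark steel plate 80 (x) x 90 x 12 mm over the bed. Origin: centre of its underside. Starts 39 to 51 mm above the block. A full lever stroke lowers it 16 mm (the first 5 to 21), the return leaves it there: 3 or 4 strokes, rarely 5, clamp the block, never fewer. Stiff springs (25 N/mm) carry it, so the grip builds over the last mm. Firm: over 25 N, aim at 60 N; over 150 N crushes.
- pad: The note-pad block: white paper on a card back, 140 (x) x 90 (y) x 40 mm high, about 0.4 kg, rigid. Origin: centre of its underside. It starts on the bed between the guide rails, sticking out 30 to 50 mm too far towards the loading side.
- lever (a joint): Lever angle, rad: 0 raised (bar 42 degrees above level, its sprung rest), 0.85 down at its stop (7 degrees below level). Pressed square at the paddle it takes about 3 to 6 N while the platen runs free, 7 N at a clamp of 25 N, 11 N at 60 N, 20 N at 150 N; the end stop is hard.
- paddle (a point): Middle of the upper face of the lever's black rubber paddle, 100 (along the lever) x 45 x 14 mm, 200 mm from the hinge. x points outward along the lever, z square out of the upper face: it is pressed against z, on an arc about the hinge. It can be pressed with closed fingertips.
- hinge (a point): Lever hinge axis at the post, in the middle plane of the paddle, axes as the press. The lever turns about y, positive downwards. The paddle's upper face is 7 mm above the line from hinge to paddle.
- riser: Clear pen shelf on two aluminium legs, over the raised lever. Origin on the counter, axes as the press. Shelf x 65 to 140, y -220 to 220 mm, underside 390 mm high; legs at y -210 and 210, x 100 to 130 mm. No room for an upright gripper over the raised paddle: lean the tool 25 to 40 degrees, fingers pointing down and away from the loading side.
- pen_cup: black cup of pens, 76 mm wide, 140 mm high. Bystander. Origin: centre of its underside.
- pen_box: red carton of pens, 60 x 150 x 45 mm high. Bystander. Origin: centre of its underside.
- stapler: black and steel desk stapler, 150 x 36 x 48 mm high. Bystander. Origin: centre of its underside.

How it is judged:
By the outcome, as a careful person would: the job done as asked, in the order asked, and still so for the second after the job is handed in, with the robot touching nothing.
It also fails if it takes over 67 s, if anything falls off the work surface, if the arm or the gripper's body presses on something with over 40 N, if the wrist force passes 120 N, or if a joint passes its speed limit or range.

## Robot

A 6-joint arm with a two-finger parallel gripper is mounted at the origin on the work surface. World frame = base frame: x ahead of the robot, y to its left, z up, the work surface at z = 0. Lengths are in mm, angles in rad, forces in N, time in s.
With the tool pointing down it reaches from about 350 to 1000 mm from the base axis. Payload 7.1 kg.
Tool frame: the origin (TCP) lies on the centre line of the jaws, within the pads' length; the fingertips stand 17 mm ahead of it and the grasp point (between the pads) lies 2 mm behind it; z points along the fingers, y is the direction in which the jaws open and shut (so a half turn about z gives the same grasp; the last joint's range is limited). The gripper opens to 85 mm and grips with 20 to 120 N. Pads are 22 mm wide; open, the fingers measure 114 mm over their backs; the gripper's body (76 mm by 85 mm) begins 54 mm behind the grasp point. The pads swing forward as they close: fully open they stand 13 mm farther back than shut.
Start: joints at [-1.308, 0.423, 1.63, -0, 1.089, -0.019], TCP at [173.822, -600.326, 248.319] pointing down, gripper open.
Joint ranges: [-3, 3], [-0.9, 2.11], [0.09, 2.58], [-1.31, 4.45], [0.11, 2.69], [-2.54, 2.54]. Speed limits (rad/s): [2.39, 2.39, 3.01, 3.14, 3.14, 3.14].

## Interface

Orientations are given as a rotation vector (axis times angle).
In Python, from bench import r gives the robot as it stands.
- The arm moves only by the tool move_arm, never from a script. Its argument "deltas" is a list of rows, each a list of 6 numbers: the shift along the tool's x, y, z in m, then the turn, a rotation vector about the tool's x, y, z in degrees. In form: [[tx, ty, tz, ax, ay, az], ...]. A call has 1 to 5 rows; each row is the pose to reach, as a shift and turn from the pose commanded when the call began, along the tool's axes at that moment; what a row does not reach only later rows make up. A row lasts 1/12 s, in which the tool goes at most 41.7 mm and 7.16 degrees, less where a joint would pass 70% of its speed; a pose out of reach is approached as far as the arm can. A call with a gripper value outside its range is refused whole. "fingers" is the opening, from 0 (shut) to 1 (fully open), set as the call begins (left out, the last holds). The fingers move at their own pace and stop on an object; "grip_force" is the grip in N (left out, the last holds). Time passes only in rows, so rows that repeat a pose let the fingers close. It gives the time, the measured TCP pose, the force and the opening at its end, in the units of the state.
- r.read_state(): the state, without advancing time (a new reading comes with each control period).
- r.capture(name): name is "side" or "top"; returns (picture, depth): 480x640x3 uint8, red, green, blue; 480x640 float32, mm along the optical axis (not along the pixel's ray), 0 where there is no reading.
- r.camera_info(name): a dict with "camera_matrix" (3x3 intrinsics, pixels), "dist" ([k1, k2, p1, p2, k3] as OpenCV has them; the pictures are not rectified), "rvec" (rotation vector, rad) and "tvec" (3), from world to camera coordinates, as OpenCV has them. Camera axes: x right, y down, z forward; pixel columns grow to the right and rows downward; lengths in mm; the calibration is good to about 2 mm. A picture is of the moment at which its call begins. camera_info takes no time and is no camera call.
- r.sign_off(): hands the job in, once; it reports no verdict.
The state is a dict: "time": time; "q": joint angles; "qvel": joint speeds; "effort": joint torques, N m; "tcp_pos": TCP position; "eef_rot": TCP orientation; "contact_force": force on the tool from outside, world axes, zero at the start; "moment": the same for the moment, N m; "finger_gap": finger opening in mm.
Only numpy, scipy, OpenCV 4.12 (cv2) and the standard library are available. Lean on these libraries where they do the work, as an engineer would, in place of code of your own. Each camera call takes 0.05 s, during which the arm holds its last target. There are 200 camera calls.

## Working session

There is one attempt and no reset: what is moved stays moved. The work goes in short steps, Python scripts to look and compute and a tool call to move; the robot and the scene stay as the last step left them, time stands still between calls to the robot, and variables do not carry over. Pictures are saved under pics/ and viewed, about 8 in all and at most 12, crops included, and the job is handed in when it is done.

Besides the shell and the picture viewer there is one more tool, called after "Call:" as name(argument=value, ...) on one line, values as JSON. move_arm: Moves the arm, as the interface text tells. Its arguments: {"type":"object","properties":{"deltas":{"type":"array"},"fingers":{"type":"number"},"grip_force":{"type":"number"}},"required":["deltas"]}

```bash
ls; mkdir -p pics; python3 - <<'E'
from bench import r
import cv2,numpy as np
s=r.read_state();print(s)
for n in("top","side"):
    p,d=r.capture(n);cv2.imwrite(f"pics/{n}0.png",p[:,:,::-1]);np.save(f"pics/{n}0.npy",d)
    i=r.camera_info(n);print(n,i)
E
```

```text
pics
{'time': 0.0, 'q': array([-1.30802152e+00,  4.23862540e-01,  1.63068594e+00, -2.72179719e-05,
        1.08857344e+00, -1.90174879e-02]), 'qvel': array([-5.57608815e-04, -1.25900478e-03, -1.18366851e-03,  3.38655454e-04,
        9.61090602e-05, -8.83446001e-04]), 'effort': array([-2.48389122e-03, -5.57381845e+01, -2.81737304e+01, -1.93930036e-04,
        7.22839177e-03, -3.29243960e-05]), 'tcp_pos': array([ 173.67321432, -599.85257266,  247.5337049 ]), 'eef_rot': array([-3.10895841e+00, -4.40982129e-01,  3.29471980e-04]), 'contact_force': array([ 0.43573266, -0.02329631, -0.6488315 ]), 'moment': array([-0.04422243, -0.03394675,  0.0494591 ]), 'finger_gap': 85.27303919448254}
top {'camera_matrix': array([[591.51050041,   0.        , 317.02332992],
       [  0.        , 591.51050041, 242.34949261],
       [  0.        ,   0.        ,   1.        ]]), 'dist': array([-0.07869595,  0.        ,  0.        ,  0.        ,  0.        ]), 'rvec': array([ 2.12643305, -2.09975844,  0.20964114]), 'tvec': array([  13.75180302,  568.58987236, 1581.51321417])}
side {'camera_matrix': array([[521.22468701,   0.        , 320.71039702],
       [  0.        , 521.22468701, 235.21534365],
       [  0.        ,   0.        ,   1.        ]]), 'dist': array([-0.12978366,  0.        ,  0.        ,  0.        ,  0.        ]), 'rvec': array([ 0.68737243, -2.40337616,  1.40157017]), 'tvec': array([ 492.00234408,  295.98179995, 1277.97166987])}
```

View pics/top0.png

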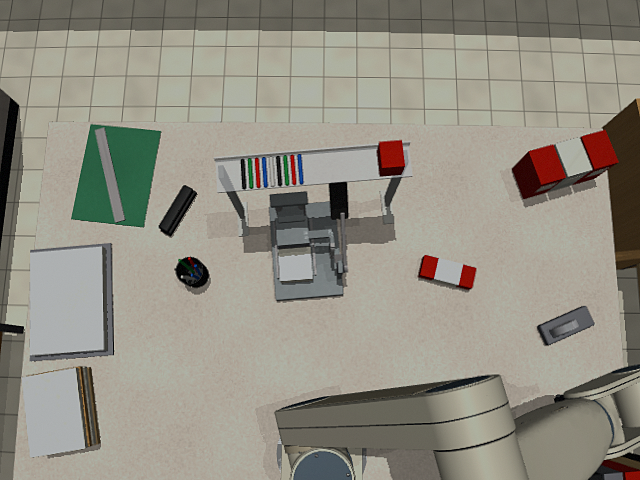

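View pics/side0.png

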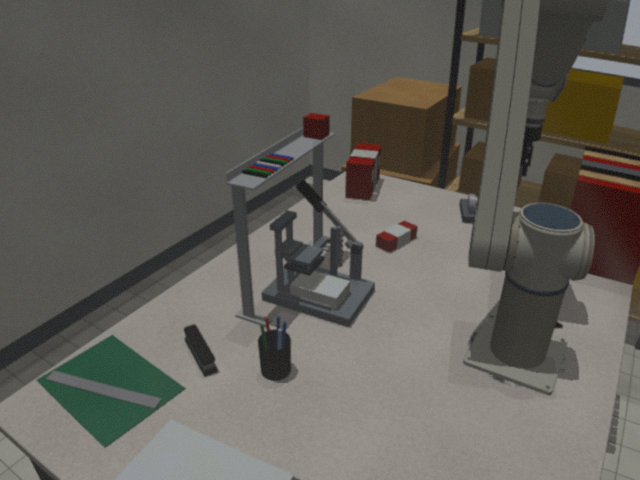

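```bash
cat > h.py <<'E'
import cv2,numpy as np
from bench import r
def cam(n):
    i=r.camera_info(n);R=cv2.Rodrigues(i["rvec"])[0];return i["camera_matrix"],i["dist"],R,np.asarray(i["tvec"]).reshape(3)
def cloud(n,d):
    K,D,R,t=cam(n);h,w=d.shape
    u,v=np.meshgrid(np.arange(w,dtype=np.float32),np.arange(h,dtype=np.float32))
    n_=cv2.undistortPoints(np.stack([u,v],-1).reshape(-1,1,2),K,D).reshape(h,w,2)
    P=np.dstack([n_*d[...,None],d])
    return (P-t)@R
def ray(n,uv,z):
    K,D,R,t=cam(n);q=cv2.undistortPoints(np.float32(uv).reshape(-1,1,2),K,D).reshape(-1,2)
    dd=np.c_[q,np.ones(len(q))]@R;c=-t@R
    return c+dd*((z-c[2])/dd[:,2])[:,None]
def proj(n,P):
    K,D,R,t=cam(n);return cv2.projectPoints(np.float64(P).reshape(-1,1,3),cv2.Rodrigues(R)[0],t,K,D)[0].reshape(-1,2)
E
python3 - <<'E'
from h import *
p=cv2.imread("pics/top0.png");d=np.load("pics/top0.npy")
W=cloud("top",d)
np.set_printoptions(precision=0,suppress=True,linewidth=250)
print("table z",np.median(W[310:330,200:260,2]),np.std(W[310:330,200:260,2]))
print(ray("top",[(276,301),(343,294)],30))
print(W[185:305:4,264:352:4,2])
c=cv2.resize(p[130:310,210:410],None,fx=4*.9,fy=4*.9,interpolation=cv2.INTER_CUBIC);
c=cv2.resize(p[140:310,210:420],(798,646*798//798),interpolation=cv2.INTER_CUBIC)[:600]
cv2.imwrite("pics/topc.png",cv2.resize(p[160:310,220:420],(800,600),interpolation=cv2.INTER_CUBIC))
s=cv2.imread("pics/side0.png");cv2.imwrite("pics/sidec.png",cv2.resize(s[170:330,235:435],(750,600),interpolation=cv2.INTER_CUBIC))
E
```

```text
table z -0.22487351383037013 126.75757407277051
[[407. 132.  30.]
 [429. -53.  30.]]
[[ 402.  393.  403.  397.  407.  395.  401.  393.  396.  395.  396.  392.    4.  -11.   -2.    2.    0.  293.  294.  297.  296.   -0.]
 [  -3.   -2.    5.    7.   -1.   -3.   -1.    5.   -7.    0.    2.    2.    2.    1.   -7.    3.   -6.  289.  288.  290.  287.   -7.]
 [   3.    4.    6.    8.    0.  243.  246.  244.  243.  245.  249.    7.    6.    4.    0.   -1.   11.  286.  287.  278.  277.    7.]
 [  -6.    6.  243.  249.  245.  246.  250.  243.  246.  244.  250.    5.   -4.    3.   -6.   -3.    3.  277.  277.  275.  273.   -2.]
 [  -6.    2.  247.  239.  241.  242.  236.  248.  244.  239.  251.  237.   -0.    4.    0.    6.    4.  275.  265.  267.  263.  261.]
 [   2.   -4.  244.  243.  244.  245.  240.  234.  229.  233.  198.   27.   32.   30.   29.   29.   29.  257.  256.  262.  262.  254.]
 [  -0.    1.   36.  178.  186.  170.  161.  164.  156.  163.  156.   32.   29.   21.   34.   33.   29.  251.  257.  253.  253.  250.]
 [   6.    4.   25.   30.  156.  159.  162.  154.  164.  161.  163.   
[... 2335 characters left out ...]
  29.   19. 1663.   -4.]
 [  -9.   -2.   -0.   35.   27.   27.   26.   32.   26.   34.   30.   30.   28.   30.   34.   28.   24.   30.   30.   32.    2.    2.]
 [  -1.   -3.    4.   29.   35.   26.   28.   32.   34.   27.   32.   29.   34.   32.   29.   35.   36.   31.   37.   35.   -0.   -3.]
 [  -1.    2.    4.   28.   32.   31.   34.   35.   34.   32.   29.   32.   28.   29.   31.   31.   33.   25.   26.   27.   -0.   -0.]
 [  10.    3.    1.   28.   29.   35.   29.   31.   32.   27.   28.   26.   25.   22.   11.   -0.   -2.   -6.   -2.    5.   -2.   -3.]
 [  -2.    1.   -4.    4.   -2.   -3.   -0.   -5.    2.   -5.   -2.   -2.    1.   -3. 1663.   -2.   -4.   -9.    4.   -5.   -0.    2.]]
```

View pics/topc.png

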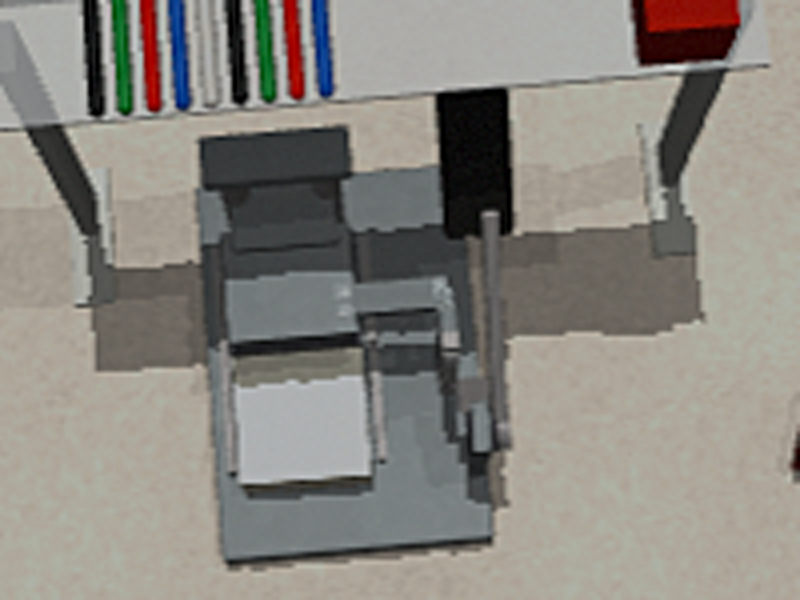

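View pics/sidec.png

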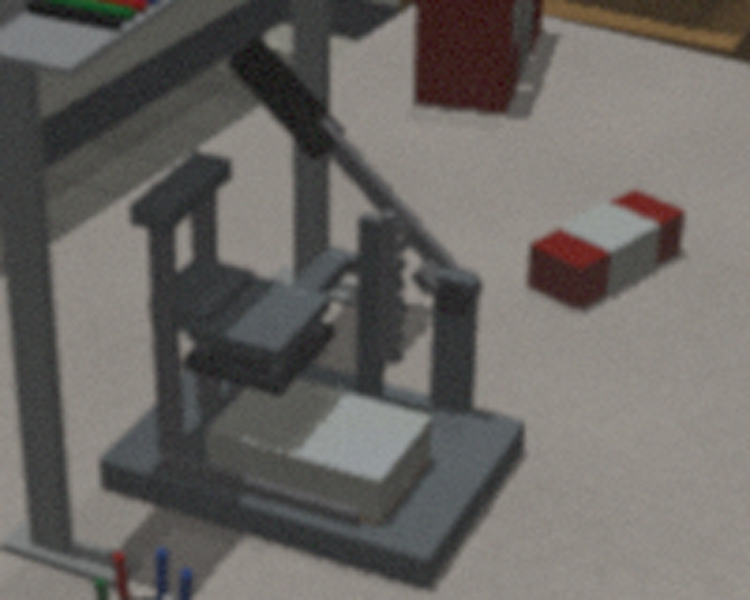

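```bash
python3 - <<'E'
from h import *
p=cv2.imread("pics/top0.png");d=np.load("pics/top0.npy")
W=cloud("top",d);np.set_printoptions(precision=2,suppress=True,linewidth=200)
roi=np.zeros(d.shape,bool);roi[195:305,262:352]=1
z=cv2.medianBlur(W[...,2].astype(np.float32),3)
m=roi&(z>17)&(z<42)
m=cv2.morphologyEx(m.astype(np.uint8),cv2.MORPH_OPEN,np.ones((3,3)))
v,u=np.nonzero(m);P=ray("top",np.c_[u,v],30)[:,:2]
rc=cv2.minAreaRect(np.float32(P));print("bed",rc,cv2.boxPoints(rc))
a=np.deg2rad(rc[2]);a=(a+np.pi/4)%(np.pi/2)-np.pi/4;print("yaw deg",np.degrees(a))
c=np.array(rc[0]);X=np.array([np.cos(a),np.sin(a)]);Y=np.array([-X[1],X[0]])
O=c+15*X+30*Y;print("press O",O)
np.savez("pics/press.npz",O=O,X=X,Y=Y)
def loc(Q):Q=np.asarray(Q)[...,:2]-O;return np.stack([Q@X,Q@Y],-1)
print("bed loc range",loc(P).min(0),loc(P).max(0))
g=p.mean(2)
m=roi&(g>130)&(z>58)&(z<82);m=cv2.morphologyEx(m.astype(np.uint8),cv2.MORPH_OPEN,np.ones((3,3)))
v,u=np.nonzero(m);P=ray("top",np.c_[u,v],70)[:,:2];rc=cv2.minAreaRect(np.float32(P));print("pad",rc,loc(cv2.boxPoints(rc)))
L=loc(P);print("pad loc",np.percentile(L,[0,1,99,100],axis=0))
# bridge top
m=(z>230)&(z<258);m[:,:268]=0;m[:,309:]=0;m[:185]=0;m[212:]=0
v,u=np.nonzero(m);L=loc(ray("top",np.c_[u,v],244));print("bridge",np.percentile(L,[0,2,98,100],axis=0),np.median(W[m][:,2]))
# platen arm plate
m=(z>140)&(z<170)&roi;m[:,309:]=0
L=loc(W[m]);print("platen top",np.percentile(L,[2,98],axis=0),np.median(W[m][:,2]))
# paddle
m=(g<45)&(z>215)&(z<330);m[:,:325]=0;m[:,355:]=0
v,u=np.nonzero(m);Q=W[m];print("paddle px",u.min(),u.max(),v.min(),v.max(),len(Q))
L=np.c_[loc(Q),Q[:,2]];L=L[np.abs(L[:,2]-np.polyval(np.polyfit(L[:,0],L[:,2],1),L[:,0]))<15]
k=np.polyfit(L[:,0],L[:,2],1);print("slope deg",np.degrees(np.arctan(k[0])),"z at x:",k,np.percentile(L,[1,50,99],axis=0))
# lever bar & post
m=(z>150)&(z<225);m[:,340:]&=True;m[:,:335]=0;m[:,350:]=0;m[:195]=0
L=np.c_[loc(W[m]),W[m][:,2]];print("lever/post y",np.percentile(L,[2,50,98],axis=0))
m=(z>175)&(z<215);m[:,:325]=0;m[:,338:]=0;m[:215]=0;m[275:]=0
L=np.c_[loc(W[m]),W[m][:,2]];print("rack",np.median(L,0))
E
```

```text
bed ((552.405517578125, 52.79179382324219), (271.07647705078125, 189.63880920410156), 5.637269020080566) [[408.21 133.84]
 [426.84 -54.88]
 [696.6  -28.26]
 [677.97 160.47]]
yaw deg 5.637269020080567
press O [564.39  84.12]
bed loc range [-150.54 -124.82] [120.54  64.82]
pad ((496.49420166015625, 78.91529846191406), (68.3740463256836, 89.27388763427734), 5.542738437652588) [[-102.19   46.18]
 [-102.34  -43.09]
 [ -33.96  -43.2 ]
 [ -33.81   46.07]]
pad loc [[-102.28  -43.13]
 [-101.64  -42.2 ]
 [ -35.01   45.31]
 [ -33.87   46.12]]
bridge [[ 57.62 -47.19]
 [ 58.56 -45.1 ]
 [ 91.71  45.4 ]
 [ 92.4   47.55]] 243.45964190596533
platen top [[-20.96 -39.76]
 [ 75.18  40.22]] 155.22135940970503
paddle px 327 352 182 465 598
slope deg 35.15586158364807 z at x: [  0.7  230.05] [[  44.1  -141.81  260.14]
 [  57.17 -121.27  270.81]
 [  70.94 -100.9   281.86]]
lever/post y [[ -75.06 -134.78  149.62]
 [ -36.77 -129.16  187.1 ]
 [   5.86 -118.1   223.51]]
rack [-37.19 -98.6  191.62]
```

```bash
python3 - <<'E'
from h import *
np.set_printoptions(precision=1,suppress=True,linewidth=200)
f=np.load("pics/press.npz");O,X,Y=f["O"],f["X"],f["Y"]
loc=lambda Q:np.c_[(Q[:,:2]-O)@X,(Q[:,:2]-O)@Y,Q[:,2]]
for n in("side","top"):
    K,D,R,t=cam(n);print(n,"cam pos loc",loc((-t@R)[None]))
c42,s42=np.cos(np.radians(42)),np.sin(np.radians(42))
for n,thr in(("side",50),("top",60)):
    p=cv2.imread(f"pics/{n}0.png");d=np.load(f"pics/{n}0.npy");W=cloud(n,d)
    L=loc(W.reshape(-1,3));g=p.mean(2).ravel()
    m=(g<thr)&(L[:,0]>20)&(L[:,0]<160)&(L[:,1]>-160)&(L[:,1]<-85)&(L[:,2]>200)&(L[:,2]<375)
    Q=L[m];a=Q[:,0]*c42+Q[:,2]*s42;b=-Q[:,0]*s42+Q[:,2]*c42
    print(n,m.sum(),"y",np.percentile(Q[:,1],[2,25,50,75,98]),"along",np.percentile(a,[1,5,50,95,99]),"perp",np.percentile(b,[2,25,50,75,98]))
    idx=np.nonzero(m)[0];print("px",(idx%640).min(),(idx%640).max(),(idx//640).min(),(idx//640).max())
    # bar
    m=(g>=thr)&(L[:,1]>-160)&(L[:,1]<-100)&(L[:,0]>-60)&(L[:,0]<40)&(L[:,2]>165)&(L[:,2]<260)
    Q=L[m];b=-Q[:,0]*s42+Q[:,2]*c42;print(" bar",m.sum(),np.percentile(Q[:,1],[5,50,95]),"perp",np.percentile(b,[5,25,50,75,95]),np.degrees(np.arctan(np.polyfit(Q[:,0],Q[:,2],1)[0])))
# platen underside/height: side dark plate
p=cv2.imread("pics/side0.png");cv2.imwrite("pics/sidep.png",cv2.resize(p[170:270,290:375],(595,600*700//600)[:1]+(600,),interpolation=cv2.INTER_CUBIC))
E
```

```text
side cam pos loc [[-553.9 1056.5  886.5]]
top cam pos loc [[-330.5  -40.  1663.5]]
side 350 y [-142.1 -127.7 -114.6 -104.9  -98.6] along [171.  177.2 221.3 261.5 265.3] perp [153.5 159.2 161.2 162.9 165.6]
px 296 323 180 212
 bar 246 [-135.1 -127.2 -103.3] perp [148.8 155.3 161.3 164.  168. ] 38.420076181243054
top 581 y [-141.8 -131.9 -120.8 -110.5 -100.9] along [174.  179.6 222.8 262.7 266.1] perp [155.7 160.5 162.5 164.6 168.6]
px 329 347 182 218
 bar 215 [-141.  -128.8 -102.5] perp [156.9 161.4 164.5 166.3 171.8] 40.821226747390284
```

View pics/sidep.png

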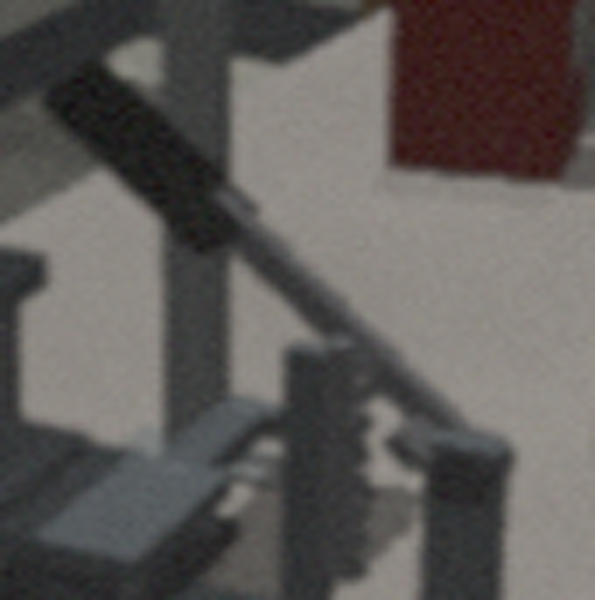

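```bash
cat >> h.py <<'E'
from scipy.spatial.transform import Rotation as Rn
f=np.load("pics/press.npz");O,X,Y=f["O"],f["X"],f["Y"];YAW=np.degrees(np.arctan2(X[1],X[0]))
B=np.c_[np.r_[X,0],np.r_[Y,0],[0,0,1]]           # press axes in world
def loc(Q):return (np.asarray(Q)-np.r_[O,0])@B
def pose(tip,lean):                                # tip centre in press frame -> world TCP, rotation
    R=Rn.from_matrix(B@np.diag([1,-1,-1]))*Rn.from_euler("y",lean,degrees=True)
    return np.r_[O,0]+B@np.asarray(tip,float)-17*R.as_matrix()[:,2],R
def now():
    s=r.read_state();return s["tcp_pos"],Rn.from_rotvec(s["eef_rot"])
def row(a,b):
    d=a[1].inv().apply(b[0]-a[0])/1000;w=(a[1].inv()*b[1]).as_rotvec(degrees=True)
    return [round(float(x),4) for x in d]+[round(float(x),2) for x in w]
def plan(ps,cur=None):
    cur=cur or now()
    for q in ps:
        q=pose(*q);x=row(cur,q);print(x,"dist %.0f"%(1000*np.linalg.norm(x[:3])),"rows",max(np.linalg.norm(x[:3])*1000/41.7,np.linalg.norm(x[3:])/7.16).round(1),"world",q[0].round());cur=q
def tip():
    s=r.read_state();p=s["tcp_pos"]+17*Rn.from_rotvec(s["eef_rot"]).as_matrix()[:,2]
    F=B.T@s["contact_force"];print("t %.2f"%s["time"],"tip",loc(p).round(1),"F",F.round(1),"gap",round(s["finger_gap"],1),"q",s["q"].round(2))
E
python3 - <<'E'
from h import *
tip();plan([([-200,-470,250],0),([-150,-300,230],15),([-150,-110,200],20),([-140,1,130],20),([-135,1,46],20)])
E
```

```text
t 0.10 tip [-456.  -642.3  230.6] F [-0.9 -0.1 -0.8] gap 85.2 q [-1.31  0.42  1.63  0.    1.09 -0.02]
[0.2831, -0.1227, -0.0192, -0.08, 0.01, 10.51] dist 309 rows 7.4 world [ 412. -403.  267.]
[0.0456, -0.17, 0.0206, -0.0, 15.0, 0.0] dist 177 rows 4.2 world [ 440. -230.  246.]
[-0.0092, -0.19, 0.029, -0.0, 5.0, 0.0] dist 192 rows 4.6 world [420. -41. 216.]
[-0.0145, -0.111, 0.0692, 0.0, 0.0, 0.0] dist 132 rows 3.2 world [419.  71. 146.]
[-0.024, 0.0, 0.0806, 0.0, 0.0, 0.0] dist 84 rows 2.0 world [424.  71.  62.]
```

Call:
move_arm(deltas=[[0.028, -0.0123, -0.002, 0, 0, 2], [0.056, -0.0245, -0.004, 0, 0, 4], [0.094, -0.041, -0.006, 0, 0, 7], [0.13, -0.056, -0.009, 0, 0, 10.5], [0.165, -0.071, -0.011, 0, 0, 10.5]], fingers=0)

```text
time: 0.52
tcp_pos: [313.5, -484.8, 259.2]
eef_rot: [-3.137, -0.149, 0.0]
contact_force: [1.1, -1.2, -0.4]
finger_gap: 25.4
```

```bash
python3 - <<'E'
from h import *
tip();plan([([-195,-470,250],0),([-150,-300,230],15),([-150,-110,200],20),([-140,1,130],20),([-135,1,46],20)])
E
```

```text
t 0.52 tip [-305.6 -541.5  242.2] F [ 0.9 -1.3 -0.4] gap 25.4 q [-1.02  0.34  1.73  0.    1.07  0.46]
[0.1103, -0.072, -0.0078, -0.03, 0.01, -0.21] dist 132 rows 3.2 world [ 416. -403.  267.]
[0.0406, -0.17, 0.0206, -0.0, 15.0, 0.0] dist 176 rows 4.2 world [ 440. -230.  246.]
[-0.0092, -0.19, 0.029, -0.0, 5.0, 0.0] dist 192 rows 4.6 world [420. -41. 216.]
[-0.0145, -0.111, 0.0692, 0.0, 0.0, 0.0] dist 132 rows 3.2 world [419.  71. 146.]
[-0.024, 0.0, 0.0806, 0.0, 0.0, 0.0] dist 84 rows 2.0 world [424.  71.  62.]
```

Call:
move_arm(deltas=[[0.034, -0.022, -0.002, 0, 0, 0], [0.068, -0.045, -0.005, 0, 0, 0], [0.1, -0.065, -0.007, 0, 0, 0], [0.11, -0.072, -0.008, 0, 0, 0]])

```text
time: 0.85
tcp_pos: [418.2, -400.8, 267.4]
eef_rot: [-3.137, -0.159, -0.002]
contact_force: [0.2, -0.9, 0.3]
finger_gap: 0.2
```

Call:
move_arm(deltas=[[0.008, -0.034, 0.004, 0, 3, 0], [0.016, -0.07, 0.008, 0, 6, 0], [0.025, -0.105, 0.013, 0, 10, 0], [0.034, -0.14, 0.017, 0, 13, 0], [0.041, -0.17, 0.021, 0, 15, 0]])

```text
time: 1.27
tcp_pos: [437.9, -228.7, 245.7]
eef_rot: [-3.097, -0.151, -0.41]
contact_force: [0.0, 0.9, 0.2]
finger_gap: -0.2
```

Call:
move_arm(deltas=[[-0.002, -0.04, 0.006, 0, 1, 0], [-0.004, -0.08, 0.012, 0, 2, 0], [-0.006, -0.12, 0.018, 0, 3, 0], [-0.008, -0.16, 0.024, 0, 4, 0], [-0.009, -0.19, 0.029, 0, 5, 0]])

```text
time: 1.68
tcp_pos: [417.5, -39.7, 215.4]
eef_rot: [-3.073, -0.151, -0.542]
contact_force: [0.2, 0.2, -0.3]
finger_gap: 0.0
```

```bash
python3 - <<'E'
from h import *
tip();plan([([-140,1,130],20),([-135,1,46],20)])
E
```

```text
t 1.68 tip [-152.5 -108.8  199.4] F [ 0.2  0.2 -0.3] gap 0.0 q [-0.19  0.05  2.29  0.21  0.48  1.11]
[-0.012, -0.1098, 0.0696, -0.04, 0.01, -0.01] dist 131 rows 3.1 world [419.  71. 146.]
[-0.024, 0.0, 0.0806, 0.0, 0.0, 0.0] dist 84 rows 2.0 world [424.  71.  62.]
```

Call:
move_arm(deltas=[[-0.003, -0.03, 0.019, 0, 0, 0], [-0.006, -0.06, 0.038, 0, 0, 0], [-0.009, -0.09, 0.057, 0, 0, 0], [-0.012, -0.11, 0.07, 0, 0, 0]])

```text
time: 2.02
tcp_pos: [420.4, 71.0, 145.0]
eef_rot: [-3.073, -0.153, -0.541]
contact_force: [0.3, 0.1, -0.3]
finger_gap: -0.2
```

Call:
move_arm(deltas=[[-0.009, 0, 0.03, 0, 0, 0], [-0.018, 0, 0.06, 0, 0, 0], [-0.024, 0, 0.08, 0, 0, 0], [-0.024, 0, 0.08, 0, 0, 0]])

```text
time: 2.35
tcp_pos: [435.0, 73.7, 82.5]
eef_rot: [-3.093, -0.152, -0.49]
contact_force: [0.8, -0.4, 0.5]
finger_gap: -0.1
```

```bash
python3 - <<'E'
from h import *
tip();plan([([-115,1,46],20),([-100,1,46],20),([-85,1,46],20),([-82,1,46],20)])
E
```

```text
t 2.35 tip [-124.5    2.2   66.3] F [ 0.8 -0.5  0.5] gap -0.1 q [ 0.16  0.42  2.31 -0.26  0.11  1.88]
[0.0022, 0.0012, 0.0223, 0.5, 2.02, 0.06] dist 22 rows 0.5 world [444.  73.  62.]
[0.0141, -0.0, 0.0051, 0.0, 0.0, 0.0] dist 15 rows 0.4 world [459.  75.  62.]
[0.0141, 0.0, 0.0051, 0.0, 0.0, 0.0] dist 15 rows 0.4 world [474.  76.  62.]
[0.0028, -0.0, 0.001, 0.0, 0.0, 0.0] dist 3 rows 0.1 world [477.  76.  62.]
```

Call:
move_arm(deltas=[[0, 0, -0.01, 0, -3, 0], [0, 0, -0.01, 0, -6, 0], [0, 0, -0.01, 0, -6, 0]])

```text
time: 2.6
tcp_pos: [433.8, 73.4, 95.4]
eef_rot: [-3.117, -0.15, -0.337]
contact_force: [1.5, -0.2, 0.2]
finger_gap: -0.1
```

```bash
python3 - <<'E'
from h import *
tip();plan([([-124,1,46],12),([-114,1,46],12),([-100,1,46],14),([-85,1,46],18),([-82,1,46],18)])
E
```

```text
t 2.60 tip [-127.4    2.1   78.8] F [ 1.5 -0.3  0.2] gap -0.1 q [ 0.15  0.38  2.25 -0.07  0.29  1.69]
[-0.0036, 0.0009, 0.0328, 0.44, -0.32, -0.09] dist 33 rows 0.8 world [437.  73.  63.]
[0.0098, -0.0, 0.0021, 0.0, 0.0, 0.0] dist 10 rows 0.2 world [447.  74.  63.]
[0.0131, -0.0, 0.0029, 0.0, 2.0, 0.0] dist 13 rows 0.3 world [461.  75.  62.]
[0.0134, 0.0, 0.0037, 0.0, 4.0, 0.0] dist 14 rows 0.6 world [474.  76.  62.]
[0.0029, -0.0, 0.0009, 0.0, 0.0, 0.0] dist 3 rows 0.1 world [477.  77.  62.]
```

Call:
move_arm(deltas=[[-0.002, 0.0005, 0.016, 0.2, 0, 0], [-0.0036, 0.001, 0.033, 0.4, 0, 0], [-0.0036, 0.001, 0.033, 0.4, 0, 0]])

```text
time: 2.85
tcp_pos: [434.1, 71.8, 59.7]
eef_rot: [-3.112, -0.151, -0.33]
contact_force: [-1.5, -0.6, -0.4]
finger_gap: 0.0
```

Call:
move_arm(deltas=[[0.005, 0, 0.001, 0, 0, 0], [0.01, 0, 0.002, 0, 0, 0], [0.01, 0, 0.002, 0, 0, 0]])

```text
time: 3.1
tcp_pos: [447.3, 73.5, 62.2]
eef_rot: [-3.11, -0.151, -0.337]
contact_force: [0.4, -0.7, 0.4]
finger_gap: -0.1
```

Call:
move_arm(deltas=[[0.004, 0, 0.001, 0, 0.5, 0], [0.008, 0, 0.0017, 0, 1, 0], [0.013, 0, 0.003, 0, 2, 0], [0.013, 0, 0.003, 0, 2, 0]])

```text
time: 3.43
tcp_pos: [458.9, 74.7, 61.0]
eef_rot: [-3.103, -0.151, -0.388]
contact_force: [-0.5, -0.1, 1.3]
finger_gap: 0.1
```

```bash
python3 - <<'E'
from h import *
tip();plan([([-90,1,46],14),([-85,1,46],16),([-82,1,46],16)])
E
```

```text
t 3.43 tip [-101.7    1.    44.6] F [-0.5 -0.1  1.3] gap 0.1 q [ 0.14  0.49  2.23 -0.07  0.18  1.68]
[0.0118, 0.0, 0.0015, 0.09, -0.26, -0.04] dist 12 rows 0.3 world [471.  76.  62.]
[0.0043, 0.0, 0.0012, -0.0, 2.0, 0.0] dist 4 rows 0.3 world [475.  76.  62.]
[0.0029, -0.0, 0.0008, 0.0, 0.0, 0.0] dist 3 rows 0.1 world [478.  77.  62.]
```

Call:
move_arm(deltas=[[0.004, 0, 0.0005, 0, 0, 0], [0.008, 0, 0.001, 0, 0, 0], [0.012, 0, 0.0015, 0, 0, 0], [0.012, 0, 0.0015, 0, 0, 0]])

```text
time: 3.77
tcp_pos: [472.0, 76.0, 62.6]
eef_rot: [-3.103, -0.151, -0.388]
contact_force: [-0.4, -0.1, 0.5]
finger_gap: 0.1
```

Call:
move_arm(deltas=[[0.003, 0, 0.0008, 0, 1, 0], [0.005, 0, 0.0012, 0, 2, 0], [0.005, 0, 0.0012, 0, 2, 0]])

```text
time: 4.02
tcp_pos: [475.6, 76.4, 62.4]
eef_rot: [-3.094, -0.151, -0.442]
contact_force: [0.4, -0.5, -0.2]
finger_gap: 0.2
```

```bash
python3 - <<'E'
from h import *
tip();p,d=r.capture("top");cv2.imwrite("pics/top1.png",p[:,:,::-1]);np.save("pics/top1.npy",d)
s,_=r.capture("side");cv2.imwrite("pics/side1.png",s[:,:,::-1])
cv2.imwrite("pics/v1.png",np.hstack([cv2.resize(p[190:310,260:360],(500,600),interpolation=2),cv2.resize(s[220:320,270:320],(300,600),interpolation=2)])[:,:,::-1])
plan([([-85,1,46],16),([-82,1,46],16)])
E
```

```text
t 4.02 tip [-84.4   1.   46. ] F [ 0.3 -0.5 -0.2] gap 0.2 q [ 0.14  0.5   2.21 -0.09  0.15  1.7 ]
[-0.0008, -0.0, -0.0, 0.09, -0.21, -0.04] dist 1 rows 0.0 world [475.  76.  62.]
[0.0029, -0.0, 0.0008, 0.0, 0.0, 0.0] dist 3 rows 0.1 world [478.  77.  62.]
```

View pics/v1.png

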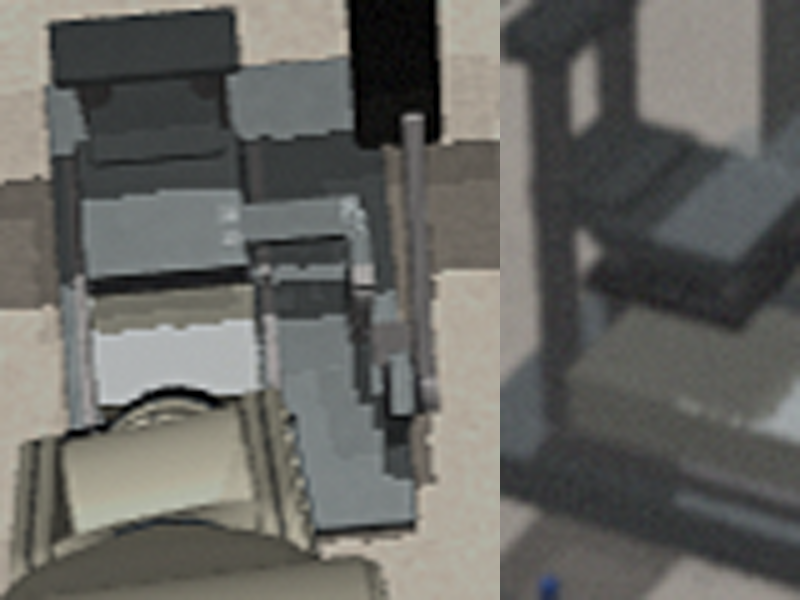

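Call:
move_arm(deltas=[[0.002, 0, 0.0006, 0, 0, 0], [0.003, 0, 0.0009, 0, 0, 0], [0.003, 0, 0.0009, 0, 0, 0]])

```text
time: 4.37
tcp_pos: [478.5, 76.6, 62.4]
eef_rot: [-3.095, -0.151, -0.438]
contact_force: [-2.8, 0.5, 1.5]
finger_gap: 0.0
```

Call:
move_arm(deltas=[[0.001, 0, 0.0003, 0, 0, 0], [0.002, 0, 0.0006, 0, 0, 0], [0.002, 0, 0.0006, 0, 0, 0]])

```text
time: 4.62
tcp_pos: [478.8, 76.5, 61.9]
eef_rot: [-3.096, -0.151, -0.433]
contact_force: [-7.8, -0.7, 5.4]
finger_gap: -0.2
```

```bash
python3 - <<'E'
from h import *
tip()
E
```

```text
t 4.62 tip [-81.3   0.8  45.5] F [-7.8  0.1  5.4] gap -0.2 q [ 0.14  0.5   2.2  -0.09  0.16  1.7 ]
```

Call:
move_arm(deltas=[[0.001, 0, 0, 0, 0, 0], [0.0015, 0, 0, 0, 0, 0], [0.0015, 0, 0, 0, 0, 0]])

```text
time: 4.87
tcp_pos: [478.9, 76.5, 61.9]
eef_rot: [-3.097, -0.151, -0.429]
contact_force: [-10.8, -0.1, 7.0]
finger_gap: 0.2
```

```bash
python3 - <<'E'
from h import *
tip();plan([([-100,1,46],14),([-130,-10,170],18),([-90,-80,315],25),([-15,-121,340],35),([32,-121,300],35),([46,-121,280],35)])
E
```

```text
t 4.87 tip [-81.2   0.8  45.5] F [-10.8   0.9   7. ] gap 0.2 q [ 0.14  0.5   2.2  -0.08  0.17  1.7 ]
[-0.0174, -0.0002, -0.0056, 0.12, -1.78, -0.04] dist 18 rows 0.4 world [461.  75.  62.]
[-0.0003, 0.011, -0.1275, 0.0, 4.0, 0.0] dist 128 rows 3.1 world [431.  61. 186.]
[0.0808, 0.07, -0.1254, 0.0, 7.0, -0.0] dist 165 rows 4.0 world [476.  -5. 330.]
[0.0756, 0.041, 0.0093, 0.0, 10.0, 0.0] dist 87 rows 2.1 world [552. -39. 354.]
[0.0156, -0.0, 0.0597, 0.0, 0.0, 0.0] dist 62 rows 1.5 world [598. -34. 314.]
[-0.0, 0.0, 0.0244, 0.0, 0.0, 0.0] dist 24 rows 0.6 world [612. -33. 294.]
```

Call:
move_arm(deltas=[[-0.009, 0, -0.003, 0, -1, 0], [-0.0175, 0, -0.0056, 0, -2, 0], [-0.0175, 0, -0.0056, 0, -2, 0]])

```text
time: 5.12
tcp_pos: [463.1, 75.1, 63.4]
eef_rot: [-3.104, -0.151, -0.384]
contact_force: [0.6, 0.6, -0.2]
finger_gap: 0.3
```

```bash
python3 - <<'E'
from h import *
tip();plan([([-115,-10,170],14),([-90,-80,315],25),([-15,-121,340],35),([32,-121,300],35),([46,-121,280],35)])
E
```

```text
t 5.12 tip [-97.6   1.   47. ] F [ 0.7  0.5 -0.2] gap 0.3 q [ 0.14  0.49  2.21 -0.06  0.2   1.68]
[0.0131, 0.0112, -0.1236, 0.09, -0.09, -0.05] dist 125 rows 3.0 world [447.  62. 186.]
[0.0561, 0.07, -0.1343, 0.0, 11.0, 0.0] dist 162 rows 3.9 world [476.  -5. 330.]
[0.0756, 0.041, 0.0093, 0.0, 10.0, 0.0] dist 87 rows 2.1 world [552. -39. 354.]
[0.0156, -0.0, 0.0597, 0.0, 0.0, 0.0] dist 62 rows 1.5 world [598. -34. 314.]
[-0.0, 0.0, 0.0244, 0.0, 0.0, 0.0] dist 24 rows 0.6 world [612. -33. 294.]
```

Call:
move_arm(deltas=[[0.0, 0.003, -0.035, 0, 0, 0], [0.004, 0.006, -0.07, 0, 0, 0], [0.009, 0.009, -0.1, 0, 0, 0], [0.013, 0.011, -0.124, 0, 0, 0]])

```text
time: 5.45
tcp_pos: [448.0, 62.6, 189.0]
eef_rot: [-3.103, -0.151, -0.389]
contact_force: [1.1, -0.2, -0.2]
finger_gap: 0.2
```

Call:
move_arm(deltas=[[0.011, 0.014, -0.028, 0, 2, 0], [0.023, 0.028, -0.055, 0, 4, 0], [0.034, 0.042, -0.082, 0, 6, 0], [0.046, 0.057, -0.11, 0, 9, 0], [0.056, 0.07, -0.134, 0, 11, 0]])

```text
time: 5.87
tcp_pos: [476.1, -5.5, 333.2]
eef_rot: [-3.042, -0.149, -0.688]
contact_force: [0.9, -0.2, 0.3]
finger_gap: 0.1
```

Call:
move_arm(deltas=[[0.025, 0.014, 0.003, 0, 3, 0], [0.05, 0.027, 0.006, 0, 7, 0], [0.076, 0.041, 0.009, 0, 10, 0], [0.076, 0.041, 0.009, 0, 10, 0]])

```text
time: 6.2
tcp_pos: [555.2, -40.5, 357.1]
eef_rot: [-2.963, -0.142, -0.951]
contact_force: [0.8, -0.0, 0.4]
finger_gap: -0.5
```

```bash
python3 - <<'E'
from h import *
tip();p,d=r.capture("top");cv2.imwrite("pics/top2.png",p[:,:,::-1]);np.save("pics/top2.npy",d)
z=cloud("top",d)[...,2];g=p.mean(2)
m=(g>120)&(z>58)&(z<82);m[:,:262]=0;m[:,315:]=0;m[:230]=0;m[305:]=0
v,u=np.nonzero(cv2.morphologyEx(m.astype(np.uint8),cv2.MORPH_OPEN,np.ones((3,3))))
print("pad",np.percentile(loc(ray("top",np.c_[u,v],70)),[0,2,98,100],axis=0).round(1))
plan([([32,-121,300],35),([46,-121,280],35)])
s,_=r.capture("side");cv2.imwrite("pics/v2.png",cv2.resize(s[130:330,235:435],(600,600),interpolation=2)[:,:,::-1])
E
```

```text
t 6.20 tip [ -11.5 -123.2  343.3] F [ 0.8 -0.1  0.4] gap -0.5 q [-0.17 -0.01  2.04  0.31  0.52  1.08]
pad [[-72.4 -42.7  70. ]
 [-71.5 -40.9  70. ]
 [-32.7  44.2  70. ]
 [-31.1  46.1  70. ]]
[0.0132, -0.0012, 0.0604, 0.19, -0.28, -0.09] dist 62 rows 1.5 world [598. -34. 314.]
[-0.0, 0.0, 0.0244, 0.0, 0.0, 0.0] dist 24 rows 0.6 world [612. -33. 294.]
```

View pics/v2.png

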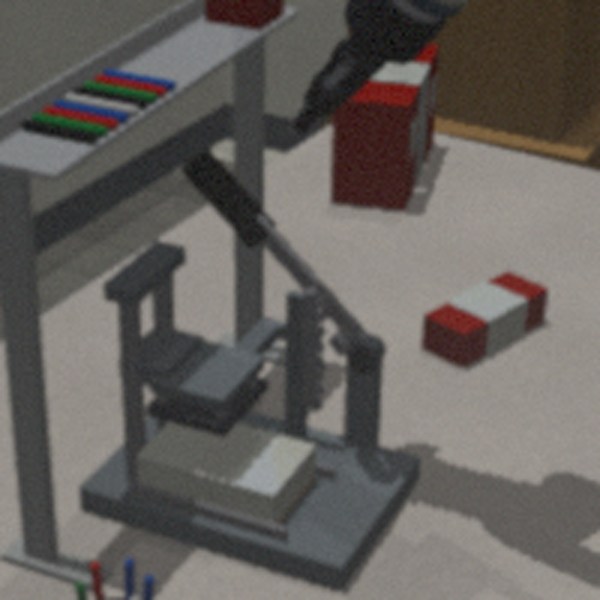

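```bash
cat >> h.py <<'E'
H=np.array([-89,-121,128.2])
def ptip(th,lean=35,H=H):
    ph=np.radians(42)-th;u=np.array([np.cos(ph),0,np.sin(ph)]);n=np.array([-np.sin(ph),0,np.cos(ph)])
    return H+200*u+n*(7+11*abs(np.sin(ph-np.radians(lean))))
def rows(ts,a=None,lean=35,H=H):
    a=a or pose(ptip(0,lean,H),lean)
    for t in ts:
        x=row(a,pose(ptip(t,lean,H),lean));print("%.2f"%t,x[:3])
E
python3 - <<'E'
from h import *
plan([([32,-121,300],35),(ptip(0),35)]);print(ptip(0),ptip(.85))
rows([.1*i for i in range(9)]+[.85])
E
```

```text
[0.0149, -0.0004, 0.0602, 0.13, -0.13, -0.07] dist 62 rows 1.5 world [598. -34. 314.]
[-0.0002, -0.0, 0.0387, 0.0, 0.0, 0.0] dist 39 rows 0.9 world [620. -32. 282.]
[  54.04803927 -121.          268.22436734] [ 111.304366   -121.          119.08086976]
0.00 [0.0, 0.0, 0.0]
0.10 [0.0023, 0.0, 0.021]
0.20 [0.0025, 0.0, 0.0404]
0.30 [0.0009, 0.0, 0.0592]
0.40 [-0.0024, 0.0, 0.0779]
0.50 [-0.0075, 0.0, 0.0962]
0.60 [-0.0143, 0.0, 0.1139]
0.70 [-0.0229, -0.0, 0.131]
0.80 [-0.033, 0.0, 0.1472]
0.85 [-0.0386, -0.0, 0.155]
```

Call:
move_arm(deltas=[[0.0066, -0.0006, 0.03, 0, 0, 0], [0.0132, -0.0012, 0.06, 0, 0, 0], [0.0132, -0.0012, 0.06, 0, 0, 0]])

```text
time: 6.55
tcp_pos: [597.1, -31.9, 309.1]
eef_rot: [-2.966, -0.146, -0.931]
contact_force: [0.4, -0.1, 0.6]
finger_gap: -0.2
```

```bash
python3 - <<'E'
from h import *
tip();plan([(ptip(0),35)])
E
```

```text
t 6.55 tip [  30.9 -118.7  295.2] F [ 0.4 -0.2  0.6] gap -0.2 q [-0.14  0.13  2.01  0.33  0.42  1.07]
[0.0036, 0.0023, 0.0353, 0.01, 0.17, -0.0] dist 36 rows 0.9 world [620. -32. 282.]
```

Call:
move_arm(deltas=[[0.0018, 0.001, 0.014, 0, 0, 0], [0.0036, 0.0023, 0.027, 0, 0, 0], [0.0036, 0.0023, 0.027, 0, 0, 0]])

```text
time: 6.8
tcp_pos: [614.8, -32.7, 291.4]
eef_rot: [-2.966, -0.146, -0.934]
contact_force: [-1.8, 0.9, -0.0]
finger_gap: 0.2
```

Call:
move_arm(deltas=[[0, 0, 0.004, 0, 0, 0], [0, 0, 0.004, 0, 0, 0]])

```text
time: 6.97
tcp_pos: [617.1, -32.8, 289.9]
eef_rot: [-2.965, -0.146, -0.938]
contact_force: [-0.6, -0.0, 0.7]
finger_gap: 0.1
```

Call:
move_arm(deltas=[[0, 0, 0.003, 0, 0, 0], [0, 0, 0.003, 0, 0, 0]])

```text
time: 7.13
tcp_pos: [619.2, -32.9, 287.9]
eef_rot: [-2.965, -0.145, -0.94]
contact_force: [0.0, -0.2, -0.0]
finger_gap: 0.1
```

Call:
move_arm(deltas=[[0, 0, 0.003, 0, 0, 0], [0, 0, 0.003, 0, 0, 0]])

```text
time: 7.3
tcp_pos: [621.1, -32.9, 285.1]
eef_rot: [-2.965, -0.145, -0.94]
contact_force: [-0.5, 0.0, 0.5]
finger_gap: 0.2
```

```bash
python3 - <<'E'
from h import *
tip();print(ptip(0))
E
```

```text
t 7.30 tip [  54.8 -122.1  271.2] F [-0.5  0.1  0.5] gap 0.2 q [-0.13  0.2   1.99  0.37  0.37  1.04]
[  54.04803927 -121.          268.22436734]
```

Call:
move_arm(deltas=[[0, 0, 0.002, 0, 0, 0], [0, 0, 0.002, 0, 0, 0]])

```text
time: 7.47
tcp_pos: [622.5, -32.8, 283.5]
eef_rot: [-2.965, -0.145, -0.94]
contact_force: [-0.8, -0.0, 0.6]
finger_gap: 0.1
```

Call:
move_arm(deltas=[[0, 0, 0.002, 0, 0, 0], [0, 0, 0.002, 0, 0, 0]])

```text
time: 7.63
tcp_pos: [623.8, -32.7, 281.9]
eef_rot: [-2.965, -0.145, -0.94]
contact_force: [0.2, 0.3, 2.8]
finger_gap: -0.3
```

Call:
move_arm(deltas=[[0, 0, 0.002, 0, 0, 0], [0, 0, 0.002, 0, 0, 0]])

```text
time: 7.8
tcp_pos: [624.9, -32.6, 280.1]
eef_rot: [-2.965, -0.145, -0.94]
contact_force: [-0.4, -0.8, 2.1]
finger_gap: 0.2
```

```bash
python3 - <<'E'
from h import *
tip();print(ptip(0))
E
```

```text
t 7.80 tip [  58.5 -122.1  266.3] F [-0.5 -0.8  2.1] gap 0.2 q [-0.13  0.22  1.99  0.38  0.36  1.03]
[  54.04803927 -121.          268.22436734]
```

```bash
sed -i 's/H=np.array.*/H=np.array([-88,-121,127.1])/' h.py; python3 - <<'E'
from h import *
rows([0,.1,.2,.3,.4,.5],now());rows([.6,.7,.8,.84,.85,.86],pose(ptip(.5),35))
E
```

```text
0.00 [-0.0023, -0.0011, -0.0027]
0.10 [-0.0001, -0.0011, 0.0183]
0.20 [0.0001, -0.0011, 0.0377]
0.30 [-0.0015, -0.0012, 0.0565]
0.40 [-0.005, -0.0012, 0.0751]
0.50 [-0.0101, -0.0012, 0.0934]
0.60 [-0.0068, 0.0, 0.0178]
0.70 [-0.0153, 0.0, 0.0348]
0.80 [-0.0255, -0.0, 0.0511]
0.84 [-0.03, 0.0, 0.0573]
0.85 [-0.0311, 0.0, 0.0589]
0.86 [-0.0323, 0.0, 0.0604]
```

Call:
move_arm(deltas=[[0, 0, 0.018, 0, 0, 0], [0, 0, 0.038, 0, 0, 0], [-0.0015, 0, 0.0565, 0, 0, 0], [-0.005, 0, 0.075, 0, 0, 0], [-0.01, 0, 0.0935, 0, 0, 0]])

```text
time: 8.22
tcp_pos: [670.4, -28.3, 197.5]
eef_rot: [-2.965, -0.145, -0.94]
contact_force: [-4.9, -0.1, 4.6]
finger_gap: -0.2
```

```bash
python3 - <<'E'
from h import *
tip();print(ptip(.5))
E
```

```text
t 8.22 tip [ 104.3 -122.3  183.7] F [-4.9  0.4  4.6] gap -0.2 q [-0.11  0.41  1.95  0.59  0.21  0.82]
[ 104.04019096 -121.          184.04596201]
```

Call:
move_arm(deltas=[[-0.0068, 0, 0.0178, 0, 0, 0], [-0.0153, 0, 0.035, 0, 0, 0], [-0.022, 0, 0.045, 0, 0, 0], [-0.0255, 0, 0.051, 0, 0, 0], [-0.0255, 0, 0.051, 0, 0, 0]])

```text
time: 8.63
tcp_pos: [678.2, -27.5, 140.0]
eef_rot: [-2.966, -0.144, -0.937]
contact_force: [-2.0, -0.2, 4.0]
finger_gap: 0.4
```

```bash
python3 - <<'E'
from h import *
tip();print(ptip(.8),ptip(.85));rows([.83,.85,.87],now())
E
```

```text
t 8.63 tip [ 112.1 -122.3  126.1] F [-2.1 -0.   4. ] gap 0.4 q [-0.11  0.52  1.96  1.07  0.13  0.34]
[ 112.48172703 -121.          127.58463635] [ 112.304366   -121.          117.98086976]
0.83 [-0.0021, -0.0013, 0.0037]
0.85 [-0.0044, -0.0013, 0.0067]
0.87 [-0.0068, -0.0013, 0.0098]
```

```bash
cat >> h.py <<'E'
def ln(t):return 35-12*t
def rw(ts,a=None):
    a=a or now()
    for t in ts:
        x=row(a,pose(ptip(t,ln(t)),ln(t)));print("%.2f"%t,[x[0],x[1],x[2],0,x[4],0], "off",x[3],x[5])
E
python3 - <<'E'
from h import *
rw([.8,.83,.85,.86,.87])
E
```

```text
0.80 [0.0031, -0.0013, 0.0004, 0, -9.65, 0] off 0.09 -0.06
0.83 [-0.0002, -0.0013, 0.0051, 0, -10.01, 0] off 0.09 -0.06
0.85 [-0.0025, -0.0013, 0.0082, 0, -10.25, 0] off 0.09 -0.06
0.86 [-0.0036, -0.0013, 0.0097, 0, -10.37, 0] off 0.09 -0.06
0.87 [-0.0048, -0.0013, 0.0112, 0, -10.49, 0] off 0.09 -0.06
```

Call:
move_arm(deltas=[[0.001, 0, 0.001, 0, -5, 0], [0.003, 0, 0.002, 0, -10, 0], [-0.0002, 0, 0.005, 0, -10, 0], [-0.0025, 0, 0.008, 0, -10, 0], [-0.0025, 0, 0.008, 0, -10, 0]])

```text
time: 9.05
tcp_pos: [682.8, -27.8, 135.4]
eef_rot: [-3.046, -0.147, -0.682]
contact_force: [1.0, 3.4, 5.2]
finger_gap: -0.4
```

```bash
python3 - <<'E'
from h import *
tip();print(ptip(.85,25))
E
```

```text
t 9.05 tip [ 114.1 -123.1  120. ] F [1.4 3.3 5.2] gap -0.4 q [-0.09  0.53  1.85  0.23  0.33  1.18]
[ 112.12496839 -121.          116.45405558]
```

Call:
move_arm(deltas=[[-0.002, 0, 0.003, 0, 0, 0], [-0.002, 0, 0.003, 0, 0, 0]])

```text
time: 9.22
tcp_pos: [683.0, -28.1, 132.4]
eef_rot: [-3.044, -0.148, -0.689]
contact_force: [0.7, -2.7, 10.6]
finger_gap: -0.5
```

```bash
python3 - <<'E'
from h import *
tip();print(ptip(.87,25))
E
```

```text
t 9.22 tip [ 114.3 -123.4  117.1] F [ 0.4 -2.7 10.6] gap -0.5 q [-0.09  0.54  1.85  0.24  0.32  1.17]
[ 111.89743631 -121.          112.63821734]
```

Call:
move_arm(deltas=[[-0.0015, 0, 0.003, 0, 0, 0], [-0.0015, 0, 0.003, 0, 0, 0]])

```text
time: 9.38
tcp_pos: [683.1, -28.1, 131.0]
eef_rot: [-3.043, -0.148, -0.692]
contact_force: [-10.5, -1.6, 28.8]
finger_gap: 0.1
```

```bash
python3 - <<'E'
from h import *
tip();print("up from here");rw([.85,.75,.6,.45,.3]);
a=pose(ptip(.3),ln(.3));a=(pose(ptip(.3,ln(.3)),ln(.3)));print("then");rw([.15,.05,0],a);x=row(a,pose(ptip(0)+[-9,0,11],35));print("off",x)
p,d=r.capture("top");cv2.imwrite("pics/top3.png",p[:,:,::-1]);np.save("pics/top3.npy",d)
for n in("top2","top3"):
    L=loc(cloud("top",np.load(f"pics/{n}.npy")).reshape(-1,3));m=(abs(L[:,0]+0)<18)&(abs(L[:,1])<35)&(L[:,2]>85)&(L[:,2]<200);print(n,np.median(L[m][:,2]),m.sum())
E
```

```text
t 9.38 tip [ 114.5 -123.4  115.7] F [-10.6  -0.6  28.8] gap 0.1 q [-0.09  0.54  1.85  0.25  0.32  1.16]
up from here
0.85 [-0.0016, -0.0024, -0.0017, 0, -0.81, 0] off 0.24 -0.02
0.75 [0.0064, -0.0023, -0.019, 0, 0.39, 0] off 0.24 -0.02
0.60 [0.0152, -0.0022, -0.0463, 0, 2.19, 0] off 0.24 -0.02
0.45 [0.02, -0.0021, -0.0745, 0, 3.99, 0] off 0.24 -0.01
0.30 [0.0207, -0.002, -0.1032, 0, 5.79, 0] off 0.24 -0.01
then
0.15 [-0.0005, 0.0, -0.0288, 0, 1.8, 0] off 0.0 0.0
0.05 [-0.0034, 0.0, -0.0495, 0, 3.0, 0] off 0.0 -0.0
0.00 [-0.0056, -0.0, -0.0597, 0, 3.6, 0] off 0.0 0.0
off [-0.0076, 0.0, -0.0738, 0.0, 3.6, 0.0]
top2 153.78461398509555 367
top3 140.21418819797154 355
```

Call:
move_arm(deltas=[[0.0064, -0.001, -0.022, 0, 0.4, 0], [0.015, -0.002, -0.05, 0, 2.2, 0], [0.02, -0.002, -0.078, 0, 4, 0], [0.021, -0.002, -0.107, 0, 5.8, 0]])

```text
time: 9.77
tcp_pos: [654.2, -28.0, 234.3]
eef_rot: [-3.0, -0.146, -0.835]
contact_force: [-1.6, -0.6, 1.4]
finger_gap: 0.1
```

Call:
move_arm(deltas=[[-0.0005, 0, -0.029, 0, 1.8, 0], [-0.0034, 0, -0.05, 0, 3, 0], [-0.0056, 0, -0.06, 0, 3.6, 0], [-0.0076, 0, -0.074, 0, 3.6, 0], [-0.0076, 0, -0.074, 0, 3.6, 0]])

```text
time: 10.18
tcp_pos: [608.8, -32.3, 293.6]
eef_rot: [-2.97, -0.144, -0.927]
contact_force: [0.6, -0.3, 0.5]
finger_gap: 0.0
```

```bash
cat >> h.py <<'E'
def lever(n):
    p,d=r.capture("side");cv2.imwrite(f"pics/s_{n}.png",p[:,:,::-1])
    L=loc(cloud("side",d).reshape(-1,3));g=p.mean(2).ravel();c,s=np.cos(np.radians(42)),np.sin(np.radians(42))
    m=(g<50)&(L[:,0]>20)&(L[:,0]<160)&(L[:,1]>-160)&(L[:,1]<-85)&(L[:,2]>170)&(L[:,2]<375);Q=L[m];b=-Q[:,0]*s+Q[:,2]*c
    print("lever px",m.sum(),"perp",np.percentile(b,[25,50,75]).round(1),"(rest 159 161 163)","z",np.percentile(Q[:,2],[5,95]).round())
    p,d=r.capture("top");L=loc(cloud("top",d).reshape(-1,3));m=(abs(L[:,0])<18)&(abs(L[:,1])<35)&(L[:,2]>85)&(L[:,2]<200);print("carriage z",np.median(L[m][:,2]).round(1),m.sum())
E
python3 - <<'E'
from h import *
tip();print(ptip(0));lever("a")
print("down");rw([.05,.15,.25,.35,.45]);a=pose(ptip(.45,ln(.45)),ln(.45));print("b");rw([.55,.65,.75,.8,.85],a);a=pose(ptip(.85,ln(.85)),ln(.85));print("c");rw([.86,.87,.88],a);
E
```

```text
t 10.18 tip [  42.4 -120.3  279.6] F [ 0.6 -0.4  0.5] gap 0.0 q [-0.13  0.17  2.01  0.34  0.39  1.07]
[  55.04803927 -121.          267.12436734]
lever px 393 perp [160.  161.9 164. ] (rest 159 161 163) z [238. 299.]
carriage z 140.5 354
down
0.05 [0.005, 0.0008, 0.026, 0, -0.18, 0] off 0.13 -0.02
0.15 [0.0067, 0.0007, 0.0468, 0, -1.38, 0] off 0.13 -0.02
0.25 [0.0065, 0.0007, 0.066, 0, -2.58, 0] off 0.13 -0.02
0.35 [0.0044, 0.0007, 0.085, 0, -3.78, 0] off 0.13 -0.02
0.45 [0.0005, 0.0006, 0.1038, 0, -4.98, 0] off 0.13 -0.02
b
0.55 [-0.004, 0.0, 0.0187, 0, -1.2, 0] off -0.0 0.0
0.65 [-0.0099, 0.0, 0.0369, 0, -2.4, 0] off 0.0 0.0
0.75 [-0.0174, -0.0, 0.0544, 0, -3.6, 0] off 0.0 0.0
0.80 [-0.0218, -0.0, 0.0629, 0, -4.2, 0] off 0.0 0.0
0.85 [-0.0266, 0.0, 0.0712, 0, -4.8, 0] off 0.0 -0.0
c
0.86 [-0.0009, -0.0, 0.0017, 0, -0.12, 0] off 0.0 0.0
0.87 [-0.0018, -0.0, 0.0034, 0, -0.24, 0] off 0.0 0.0
0.88 [-0.0027, -0.0, 0.0051, 0, -0.36, 0] off 0.0 -0.0
```

Call:
move_arm(deltas=[[0.005, 0.001, 0.026, 0, 0, 0], [0.0067, 0.001, 0.047, 0, -1.4, 0], [0.0065, 0.001, 0.066, 0, -2.6, 0], [0.0044, 0.001, 0.085, 0, -3.8, 0], [0.0005, 0.001, 0.104, 0, -5, 0]])

```text
time: 10.7
tcp_pos: [669.1, -27.3, 204.3]
eef_rot: [-3.013, -0.147, -0.79]
contact_force: [-5.8, -1.0, 5.9]
finger_gap: -0.3
```

Call:
move_arm(deltas=[[-0.004, 0, 0.0187, 0, -1.2, 0], [-0.01, 0, 0.037, 0, -2.4, 0], [-0.0174, 0, 0.0544, 0, -3.6, 0], [-0.0266, 0, 0.071, 0, -4.8, 0], [-0.0266, 0, 0.071, 0, -4.8, 0]])

```text
time: 11.12
tcp_pos: [683.5, -26.3, 131.7]
eef_rot: [-3.046, -0.148, -0.675]
contact_force: [-3.1, 0.5, 16.6]
finger_gap: 0.1
```

```bash
python3 - <<'E'
from h import *
tip();print(ptip(.85,25));rw([.85,.86,.87])
E
```

```text
t 11.12 tip [ 114.9 -121.6  116.3] F [-3.   0.8 16.6] gap 0.1 q [-0.09  0.54  1.85  0.23  0.33  1.18]
[ 112.12496839 -121.          116.45405558]
0.85 [-0.0024, -0.0005, -0.0013, 0, -0.18, 0] off 0.16 -0.03
0.86 [-0.0033, -0.0006, 0.0004, 0, -0.3, 0] off 0.16 -0.03
0.87 [-0.0042, -0.0006, 0.0021, 0, -0.42, 0] off 0.16 -0.04
```

Call:
move_arm(deltas=[[-0.001, 0, 0.002, 0, 0, 0], [-0.001, 0, 0.002, 0, 0, 0]])

```text
time: 11.28
tcp_pos: [683.6, -26.3, 131.4]
eef_rot: [-3.045, -0.149, -0.678]
contact_force: [-3.9, 1.1, 22.4]
finger_gap: 0.2
```

```bash
python3 - <<'E'
from h import *
tip();lever("b")
E
```

```text
t 11.28 tip [ 115.  -121.6  116. ] F [-3.7  1.5 22.4] gap 0.2 q [-0.09  0.54  1.85  0.24  0.33  1.18]
lever px 405 perp [128.7 152.1 167.3] (rest 159 161 163) z [183. 325.]
carriage z 124.0 348
```

Call:
move_arm(deltas=[[0.0064, 0, -0.022, 0, 0.4, 0], [0.015, 0, -0.05, 0, 2.2, 0], [0.02, 0, -0.078, 0, 4, 0], [0.021, 0, -0.107, 0, 5.8, 0]])

```text
time: 11.72
tcp_pos: [655.4, -28.5, 235.1]
eef_rot: [-3.004, -0.147, -0.82]
contact_force: [-1.8, 0.3, 1.9]
finger_gap: 0.1
```

Call:
move_arm(deltas=[[-0.0005, 0, -0.029, 0, 1.8, 0], [-0.0034, 0, -0.05, 0, 3, 0], [-0.0056, 0, -0.06, 0, 3.6, 0], [-0.0076, 0, -0.074, 0, 3.6, 0], [-0.0076, 0, -0.074, 0, 3.6, 0]])

```text
time: 12.13
tcp_pos: [610.8, -33.0, 295.9]
eef_rot: [-2.974, -0.145, -0.915]
contact_force: [0.2, 0.2, 0.1]
finger_gap: -0.3
```

```bash
python3 - <<'E'
from h import *
tip();lever("c");s=cv2.imread("pics/s_c.png");cv2.imwrite("pics/v3.png",cv2.resize(s[170:330,255:415],(600,600),interpolation=2))
rw([.05,.15,.25,.35,.45])
E
```

```text
t 12.13 tip [  44.3 -121.2  281.8] F [0.2 0.2 0.1] gap -0.3 q [-0.13  0.17  1.99  0.32  0.41  1.08]
lever px 399 perp [160.2 162.2 164.3] (rest 159 161 163) z [238. 304.]
carriage z 123.9 345
0.05 [0.0024, -0.0001, 0.0271, 0, 0.27, 0] off 0.11 -0.02
0.15 [0.0042, -0.0002, 0.0479, 0, -0.93, 0] off 0.11 -0.02
0.25 [0.0041, -0.0002, 0.0671, 0, -2.13, 0] off 0.11 -0.02
0.35 [0.0022, -0.0003, 0.0862, 0, -3.33, 0] off 0.11 -0.02
0.45 [-0.0015, -0.0003, 0.1049, 0, -4.53, 0] off 0.11 -0.02
```

View pics/v3.png

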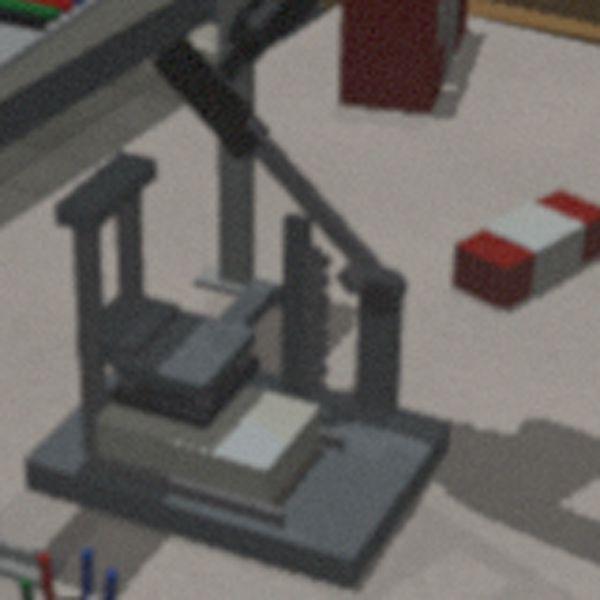

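Call:
move_arm(deltas=[[0.0024, 0, 0.027, 0, 0, 0], [0.004, 0, 0.048, 0, -1, 0], [0.004, 0, 0.067, 0, -2, 0], [0.002, 0, 0.086, 0, -3.3, 0], [0.002, 0, 0.086, 0, -3.3, 0]])

```text
time: 12.65
tcp_pos: [661.8, -27.9, 221.2]
eef_rot: [-3.003, -0.147, -0.822]
contact_force: [-2.4, -0.9, 3.0]
finger_gap: 0.3
```

```bash
cat >> h.py <<'E'
def press():
    s=r.read_state();p=s["tcp_pos"]+17*Rn.from_rotvec(s["eef_rot"]).as_matrix()[:,2];p=loc(p);F=B.T@s["contact_force"]
    lean=np.degrees(np.arcsin((B.T@Rn.from_rotvec(s["eef_rot"]).as_matrix()[:,2])[0]))
    from scipy.optimize import minimize_scalar
    g=lambda t:(lambda n,u:abs((p-H)@n-7-11*abs(np.sin(np.radians(42-lean)-t))))(np.array([-np.sin(np.radians(42)-t),0,np.cos(np.radians(42)-t)]),0)
    t=minimize_scalar(g,bounds=(-.1,1),method="bounded").x;ph=np.radians(42)-t
    print("t %.2f theta %.3f lean %.1f Fn %.1f"%(s["time"],t,lean,F@[-np.sin(ph),0,np.cos(ph)]),"arm",((p-H)@[np.cos(ph),0,np.sin(ph)]).round(),"F",F.round(1),"y",p[1].round(1));return t
E
python3 - <<'E'
from h import *
t=press();ts=[.4,.45,.5,.55,.6]
for i in range(1,5):
    print("from",ts[i-1] if i>1 else "now");rw([ts[i]],pose(ptip(ts[i-1],ln(ts[i-1])),ln(ts[i-1])) if i>1 else None)
E
```

```text
t 12.65 theta 0.367 lean 30.6 Fn 3.7 arm 199.0 F [-2.5 -0.6  3. ] y -121.1
from now
0.45 [-0.0013, -0.0001, 0.0159, 0, -1.01, 0] off 0.07 -0.02
from 0.45
0.50 [-0.0018, -0.0, 0.0094, 0, -0.6, 0] off 0.0 0.0
from 0.5
0.55 [-0.0022, 0.0, 0.0093, 0, -0.6, 0] off -0.0 0.0
from 0.55
0.60 [-0.0025, -0.0, 0.0092, 0, -0.6, 0] off 0.0 0.0
```

Call:
move_arm(deltas=[[-0.0007, 0, 0.008, 0, -0.5, 0], [-0.0013, 0, 0.016, 0, -1, 0], [-0.0013, 0, 0.016, 0, -1, 0]])

```text
time: 12.9
tcp_pos: [667.4, -27.3, 209.3]
eef_rot: [-3.01, -0.147, -0.799]
contact_force: [-3.7, -0.3, 3.8]
finger_gap: 0.1
```

Call:
move_arm(deltas=[[-0.0018, 0, 0.0094, 0, -0.6, 0], [-0.0018, 0, 0.0094, 0, -0.6, 0]])

```text
time: 13.07
tcp_pos: [670.8, -27.0, 201.3]
eef_rot: [-3.014, -0.147, -0.786]
contact_force: [-3.5, 0.4, 2.8]
finger_gap: 0.1
```

```bash
python3 - <<'E'
from h import *
press()
E
```

```text
t 13.07 theta 0.481 lean 29.2 Fn 3.5 arm 200.0 F [-3.4  0.8  2.8] y -121.1
```

Call:
move_arm(deltas=[[-0.0022, 0, 0.0093, 0, -0.6, 0], [-0.0022, 0, 0.0093, 0, -0.6, 0]])

```text
time: 13.23
tcp_pos: [673.6, -26.8, 192.6]
eef_rot: [-3.018, -0.147, -0.772]
contact_force: [-2.2, 1.7, 4.4]
finger_gap: 0.0
```

```bash
python3 - <<'E'
from h import *
press();print(.65,.7,.75);rw([.6,.65,.7,.75,.8,.85])
E
```

```text
t 13.23 theta 0.529 lean 28.7 Fn 4.7 arm 200.0 F [-2.1  2.   4.4] y -121.2
0.65 0.7 0.75
0.60 [-0.0037, -0.0002, 0.013, 0, -0.88, 0] off 0.1 -0.03
0.65 [-0.0067, -0.0002, 0.0221, 0, -1.48, 0] off 0.1 -0.03
0.70 [-0.0101, -0.0002, 0.031, 0, -2.08, 0] off 0.1 -0.03
0.75 [-0.0139, -0.0002, 0.0398, 0, -2.68, 0] off 0.1 -0.03
0.80 [-0.0182, -0.0002, 0.0484, 0, -3.28, 0] off 0.1 -0.03
0.85 [-0.0229, -0.0002, 0.0567, 0, -3.88, 0] off 0.1 -0.03
```

Call:
move_arm(deltas=[[-0.0025, 0, 0.009, 0, -0.6, 0], [-0.0025, 0, 0.009, 0, -0.6, 0]])

```text
time: 13.4
tcp_pos: [675.9, -26.7, 183.8]
eef_rot: [-3.023, -0.147, -0.757]
contact_force: [-1.2, 0.6, 4.2]
finger_gap: 0.1
```

Call:
move_arm(deltas=[[-0.0028, 0, 0.009, 0, -0.6, 0], [-0.0028, 0, 0.009, 0, -0.6, 0]])

```text
time: 13.57
tcp_pos: [677.8, -26.5, 174.5]
eef_rot: [-3.027, -0.148, -0.742]
contact_force: [-1.0, 0.5, 4.2]
finger_gap: -0.0
```

```bash
python3 - <<'E'
from h import *
press();rw([.65,.7,.75,.8,.85])
E
```

```text
t 13.57 theta 0.626 lean 27.5 Fn 4.3 arm 200.0 F [-0.9  0.6  4.2] y -121.3
0.65 [-0.0016, -0.0003, 0.0043, 0, -0.33, 0] off 0.11 -0.02
0.70 [-0.0048, -0.0003, 0.0133, 0, -0.93, 0] off 0.11 -0.02
0.75 [-0.0085, -0.0003, 0.0222, 0, -1.53, 0] off 0.11 -0.02
0.80 [-0.0126, -0.0003, 0.0308, 0, -2.13, 0] off 0.11 -0.03
0.85 [-0.0171, -0.0003, 0.0392, 0, -2.73, 0] off 0.11 -0.03
```

Call:
move_arm(deltas=[[-0.003, 0, 0.009, 0, -0.6, 0], [-0.003, 0, 0.009, 0, -0.6, 0]])

```text
time: 13.73
tcp_pos: [679.2, -26.4, 165.1]
eef_rot: [-3.031, -0.148, -0.726]
contact_force: [-0.9, 0.6, 5.0]
finger_gap: 0.1
```

Call:
move_arm(deltas=[[-0.0035, 0, 0.009, 0, -0.6, 0], [-0.0035, 0, 0.009, 0, -0.6, 0]])

```text
time: 13.9
tcp_pos: [680.2, -26.4, 155.5]
eef_rot: [-3.036, -0.148, -0.71]
contact_force: [-0.3, -0.2, 4.9]
finger_gap: -0.0
```

```bash
python3 - <<'E'
from h import *
press();rw([.75,.8,.85,.87])
E
```

```text
t 13.90 theta 0.726 lean 26.3 Fn 4.9 arm 200.0 F [-0.3 -0.2  4.9] y -121.4
0.75 [-0.0017, -0.0004, 0.0042, 0, -0.33, 0] off 0.12 -0.03
0.80 [-0.0056, -0.0004, 0.013, 0, -0.93, 0] off 0.12 -0.03
0.85 [-0.01, -0.0004, 0.0215, 0, -1.53, 0] off 0.12 -0.03
0.87 [-0.0118, -0.0004, 0.0249, 0, -1.77, 0] off 0.12 -0.03
```

Call:
move_arm(deltas=[[-0.003, 0, 0.0065, 0, -0.5, 0], [-0.0056, 0, 0.013, 0, -1, 0], [-0.0056, 0, 0.013, 0, -1, 0]])

```text
time: 14.15
tcp_pos: [680.7, -26.4, 141.3]
eef_rot: [-3.043, -0.148, -0.683]
contact_force: [-0.9, 0.6, 4.0]
finger_gap: 0.1
```

```bash
python3 - <<'E'
from h import *
press()
E
```

```text
t 14.15 theta 0.801 lean 25.3 Fn 4.0 arm 200.0 F [-0.9  0.7  4. ] y -121.4
```

Call:
move_arm(deltas=[[-0.0036, 0, 0.007, 0, -0.5, 0], [-0.0036, 0, 0.007, 0, -0.5, 0]])

```text
time: 14.32
tcp_pos: [680.5, -26.4, 133.6]
eef_rot: [-3.046, -0.148, -0.67]
contact_force: [0.2, -0.1, 5.2]
finger_gap: 0.1
```

```bash
python3 - <<'E'
from h import *
press();lever("d")
E
```

```text
t 14.32 theta 0.841 lean 24.8 Fn 5.2 arm 200.0 F [ 0.2 -0.1  5.2] y -121.4
lever px 402 perp [128.3 155.7 171.4] (rest 159 161 163) z [187. 336.]
carriage z 108.7 343
```

Call:
move_arm(deltas=[[-0.002, 0, 0.004, 0, -0.3, 0], [-0.002, 0, 0.004, 0, -0.3, 0]])

```text
time: 14.58
tcp_pos: [680.8, -26.4, 131.5]
eef_rot: [-3.047, -0.149, -0.666]
contact_force: [-12.8, 0.1, 26.8]
finger_gap: 0.3
```

```bash
python3 - <<'E'
from h import *
press()
E
```

```text
t 14.58 theta 0.852 lean 24.6 Fn 25.1 arm 200.0 F [-12.8   1.3  26.8] y -121.5
```

Call:
move_arm(deltas=[[-0.001, 0, 0.002, 0, 0, 0], [-0.001, 0, 0.002, 0, 0, 0]])

```text
time: 14.75
tcp_pos: [680.8, -26.4, 130.8]
eef_rot: [-3.047, -0.149, -0.668]
contact_force: [-19.2, -0.3, 36.4]
finger_gap: -0.3
```

```bash
python3 - <<'E'
from h import *
press();lever("e")
E
```

```text
t 14.75 theta 0.855 lean 24.7 Fn 33.8 arm 200.0 F [-19.1   1.6  36.4] y -121.5
lever px 393 perp [131.8 152.5 169.8] (rest 159 161 163) z [186. 337.]
carriage z 108.2 338
```

Call:
move_arm(deltas=[[0.0064, 0, -0.023, 0, 0.4, 0], [0.0165, 0, -0.051, 0, 2.2, 0], [0.0215, 0, -0.079, 0, 4, 0], [0.0225, 0, -0.108, 0, 5.8, 0]])

```text
time: 15.18
tcp_pos: [655.5, -28.4, 235.5]
eef_rot: [-3.005, -0.147, -0.814]
contact_force: [-1.6, -1.3, 1.4]
finger_gap: 0.0
```

Call:
move_arm(deltas=[[-0.0005, 0, -0.029, 0, 1.8, 0], [-0.0034, 0, -0.05, 0, 3, 0], [-0.0056, 0, -0.06, 0, 3.6, 0], [-0.0076, 0, -0.074, 0, 3.6, 0], [-0.0076, 0, -0.074, 0, 3.6, 0]])

```text
time: 15.6
tcp_pos: [611.3, -32.9, 295.9]
eef_rot: [-2.976, -0.145, -0.908]
contact_force: [-0.2, 0.1, -0.5]
finger_gap: -0.3
```

```bash
python3 - <<'E'
from h import *
tip();lever("f");rw([0,.03,.06,.1,.15,.2])
E
```

```text
t 15.60 tip [  44.7 -121.1  281.8] F [-0.1  0.2 -0.5] gap -0.3 q [-0.13  0.17  1.99  0.32  0.41  1.09]
lever px 394 perp [160.  161.9 163.9] (rest 159 161 163) z [238. 303.]
carriage z 108.3 334
0.00 [0.0002, -0.0, 0.0161, 0, 1.13, 0] off 0.11 -0.02
0.03 [0.0014, -0.0, 0.0223, 0, 0.77, 0] off 0.11 -0.02
0.06 [0.0023, -0.0001, 0.0285, 0, 0.41, 0] off 0.11 -0.02
0.10 [0.0033, -0.0001, 0.0368, 0, -0.07, 0] off 0.11 -0.02
0.15 [0.004, -0.0001, 0.0472, 0, -0.67, 0] off 0.11 -0.02
0.20 [0.0042, -0.0001, 0.0569, 0, -1.27, 0] off 0.11 -0.02
```

Call:
move_arm(deltas=[[0.001, 0, 0.015, 0, 0.4, 0], [0.0021, 0, 0.0265, 0, 0.4, 0], [0.0021, 0, 0.0265, 0, 0.4, 0]])

```text
time: 15.95
tcp_pos: [629.2, -30.9, 270.7]
eef_rot: [-2.974, -0.145, -0.911]
contact_force: [-0.6, -0.9, 1.2]
finger_gap: -0.1
```

```bash
python3 - <<'E'
from h import *
press()
E
```

```text
t 15.95 theta 0.062 lean 34.1 Fn 1.4 arm 199.0 F [-0.7 -0.9  1.2] y -120.9
```

Call:
move_arm(deltas=[[0.0009, 0, 0.008, 0, -0.5, 0], [0.0009, 0, 0.008, 0, -0.5, 0]])

```text
time: 16.12
tcp_pos: [634.0, -30.5, 265.6]
eef_rot: [-2.978, -0.146, -0.898]
contact_force: [-2.3, -0.7, 1.0]
finger_gap: 0.0
```

```bash
python3 - <<'E'
from h import *
press();rw([.1,.15,.2,.25,.3,.35])
E
```

```text
t 16.12 theta 0.096 lean 33.6 Fn 2.2 arm 199.0 F [-2.4 -0.5  1. ] y -120.9
0.10 [0.0011, 0.0001, 0.0008, 0, 0.23, 0] off 0.06 -0.02
0.15 [0.0019, 0.0001, 0.0112, 0, -0.37, 0] off 0.06 -0.02
0.20 [0.0022, 0.0001, 0.0208, 0, -0.97, 0] off 0.06 -0.02
0.25 [0.002, 0.0001, 0.0304, 0, -1.57, 0] off 0.06 -0.02
0.30 [0.0013, 0.0001, 0.04, 0, -2.17, 0] off 0.06 -0.02
0.35 [0.0002, 0.0001, 0.0495, 0, -2.77, 0] off 0.06 -0.02
```

Call:
move_arm(deltas=[[0.0012, 0, 0.0105, 0, -0.6, 0], [0.0012, 0, 0.0105, 0, -0.6, 0]])

```text
time: 16.28
tcp_pos: [641.1, -29.9, 258.1]
eef_rot: [-2.983, -0.146, -0.885]
contact_force: [-1.6, -0.3, 1.5]
finger_gap: -0.2
```

```bash
python3 - <<'E'
from h import *
press()
E
```

```text
t 16.28 theta 0.145 lean 33.1 Fn 2.1 arm 200.0 F [-1.6 -0.1  1.5] y -121.0
```

Call:
move_arm(deltas=[[0.0005, 0, 0.0095, 0, -0.6, 0], [0.0005, 0, 0.0095, 0, -0.6, 0]])

```text
time: 16.45
tcp_pos: [646.5, -29.3, 250.8]
eef_rot: [-2.988, -0.146, -0.87]
contact_force: [-4.4, -0.6, 4.1]
finger_gap: 0.1
```

```bash
python3 - <<'E'
from h import *
press();rw([.2,.25,.3,.35])
E
```

```text
t 16.45 theta 0.191 lean 32.5 Fn 5.8 arm 200.0 F [-4.4 -0.2  4.1] y -121.0
0.20 [-0.0001, 0.0, 0.0016, 0, 0.12, 0] off 0.08 -0.02
0.25 [-0.0001, 0.0, 0.0112, 0, -0.48, 0] off 0.08 -0.02
0.30 [-0.0005, 0.0, 0.0207, 0, -1.08, 0] off 0.08 -0.02
0.35 [-0.0015, 0.0, 0.0303, 0, -1.68, 0] off 0.08 -0.02
```

Call:
move_arm(deltas=[[-0.0001, 0, 0.004, 0, -0.2, 0], [-0.0001, 0, 0.006, 0, -0.4, 0], [-0.0001, 0, 0.006, 0, -0.4, 0]])

```text
time: 16.7
tcp_pos: [649.2, -29.1, 246.6]
eef_rot: [-2.991, -0.146, -0.862]
contact_force: [-5.5, 0.7, 5.3]
finger_gap: -0.0
```

```bash
python3 - <<'E'
from h import *
press()
E
```

```text
t 16.70 theta 0.217 lean 32.1 Fn 7.3 arm 200.0 F [-5.4  1.2  5.3] y -121.0
```

Call:
move_arm(deltas=[[-0.0002, 0, 0.003, 0, -0.2, 0], [-0.0002, 0, 0.006, 0, -0.4, 0], [-0.0002, 0, 0.006, 0, -0.4, 0]])

```text
time: 16.95
tcp_pos: [652.2, -28.8, 241.7]
eef_rot: [-2.994, -0.146, -0.852]
contact_force: [-7.6, -0.6, 6.6]
finger_gap: 0.2
```

```bash
python3 - <<'E'
from h import *
press();lever("g")
E
```

```text
t 16.95 theta 0.248 lean 31.8 Fn 9.4 arm 200.0 F [-7.6  0.1  6.6] y -121.0
lever px 500 perp [109.4 119.9 186.7] (rest 159 161 163) z [206. 359.]
carriage z 107.0 341
```

Call:
move_arm(deltas=[[-0.0002, 0, 0.002, 0, -0.1, 0], [-0.0002, 0, 0.004, 0, -0.2, 0], [-0.0002, 0, 0.004, 0, -0.2, 0], [-0.0002, 0, 0.004, 0, -0.2, 0]])

```text
time: 17.38
tcp_pos: [654.0, -28.6, 238.5]
eef_rot: [-2.995, -0.147, -0.847]
contact_force: [-8.9, 0.4, 8.1]
finger_gap: 0.2
```

```bash
python3 - <<'E'
from h import *
press()
a=now()
for p,l in((ptip(.15,32),33),(ptip(.05,34),34),(ptip(0)+[-4,0,5],34),(ptip(0)+[-20,0,25],34)):print(row(a,pose(p,l)))
E
```

```text
t 17.38 theta 0.267 lean 31.6 Fn 11.2 arm 200.0 F [-8.8  1.3  8.1] y -121.0
[-0.0006, 0.0001, -0.0227, 0.09, 1.42, -0.01]
[-0.0033, 0.0001, -0.0432, 0.09, 2.42, -0.01]
[-0.0062, 0.0001, -0.0597, 0.09, 2.42, -0.01]
[-0.0093, 0.0002, -0.0852, 0.09, 2.42, -0.01]
```

Fn is 11.2 N, which means about 60 N of grip. I'll let the lever back up and withdraw.

Call:
move_arm(deltas=[[-0.0003, 0, -0.012, 0, 0.7, 0], [-0.0006, 0, -0.023, 0, 1.4, 0], [-0.0033, 0, -0.043, 0, 2.4, 0], [-0.006, 0, -0.06, 0, 2.4, 0], [-0.009, 0, -0.09, 0, 2.4, 0]])

```text
time: 17.8
tcp_pos: [598.7, -33.9, 308.9]
eef_rot: [-2.976, -0.145, -0.905]
contact_force: [-0.1, -0.9, -0.3]
finger_gap: -0.0
```

Call:
move_arm(deltas=[[-0.005, 0, -0.025, 0, 0, 0], [-0.01, 0, -0.05, 0, 0, 0], [-0.01, 0, -0.05, 0, 0, 0]])

```text
time: 18.05
tcp_pos: [562.7, -37.7, 349.7]
eef_rot: [-2.974, -0.145, -0.918]
contact_force: [1.0, -0.2, -0.0]
finger_gap: 0.2
```

```bash
python3 - <<'E'
from h import *
tip();lever("h");p,d=r.capture("top");z=cloud("top",d)[...,2];g=p.mean(2)
m=(g>120)&(z>58)&(z<82);m[:,:262]=0;m[:,315:]=0;m[:230]=0;m[305:]=0
v,u=np.nonzero(cv2.morphologyEx(m.astype(np.uint8),cv2.MORPH_OPEN,np.ones((3,3))))
print("pad",np.percentile(loc(ray("top",np.c_[u,v],70)),[0,2,98,100],axis=0).round(1))
s,_=r.capture("side");cv2.imwrite("pics/v4.png",cv2.resize(s[130:400,175:435],(578,600),interpolation=2)[:,:,::-1])
E
```

```text
t 18.05 tip [  -4.1 -121.1  335.7] F [ 1.  -0.3 -0. ] gap 0.2 q [-0.16  0.02  2.03  0.28  0.53  1.11]
lever px 339 perp [159.8 161.8 163.1] (rest 159 161 163) z [238. 295.]
carriage z 106.2 337
pad [[-72.4 -43.4  70. ]
 [-71.2 -41.3  70. ]
 [-25.5  43.9  70. ]
 [-24.1  46.1  70. ]]
```

View pics/v4.png

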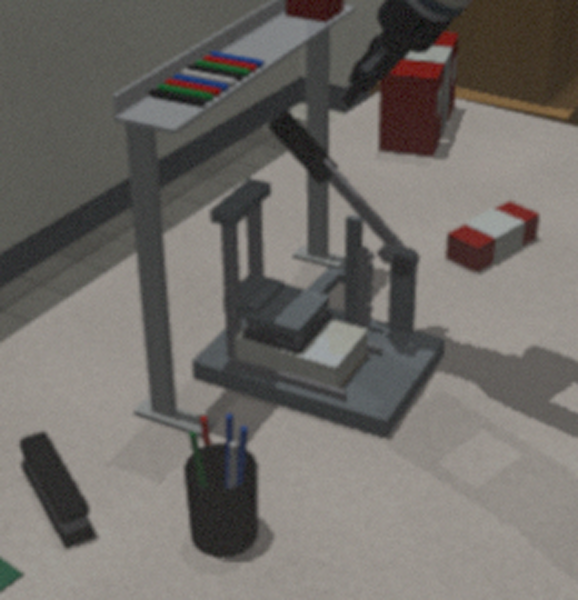

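The lever is raised, the platen sits on the block, the block is against the columns, and the tool is clear of everything.

```bash
python3 -c "
from bench import r
print(r.sign_off())"
```

```text
the job is handed in; nothing more can be done
None
```

The block is home against the columns and clamped at about 60 N, the lever is back up at its rest, and I handed the job in at about 18 s. The hand-in gave no verdict.

- **Block:** I pushed it about 30 mm until it met the columns. The force rose to 11 N with no further movement. Its near edge measured -72 mm both before clamping and at the end, so it did not shift.
- **Strokes:** I made three full strokes to the hard stop, each followed by a full return. These lowered the platen about 14, 16 and 16 mm without gripping. On the fourth stroke the lever went stiff from about 0.19 rad, and I stopped at 0.27 rad.
- **Grip:** The 60 N is inferred from 11.2 N square on the paddle, using the force figures you gave; I could not measure the clamp directly.
- **Final checks:** The images show the lever at rest, and the platen carriage stayed down after release (106 mm against 108 mm before the last stroke). The tool was clear with no contact force. The bystanders in the last view looked undisturbed, but I did not measure their positions.
- **Arm limits:** Two moves ran the fifth joint close to its lower limit (0.11 rad), once at the first push pose and once at the bottom of stroke 1. I reduced the lean each time. The highest contact force I read was about 41 N, from the fingertips against the lever's end stop on stroke 3.

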